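# Square a brass blocking plate into the corner of the lay board

### The arm

A 6-joint arm with a two-finger parallel gripper is mounted at the origin on the work surface. World frame = base frame: x ahead of the robot, y to its left, z up, the work surface at z = 0. Lengths are in m, angles in rad, forces in N, time in s.
With the tool pointing down it reaches from about 0.35 to 0.975 m from the base axis. Payload 7.1 kg.
Tool frame: the origin (TCP) lies midway between the tips of the shut fingers; the grasp point (between the pads) lies 19 mm behind it; z points along the fingers, y is the line along which they close (so a half turn about z gives the same grasp; the last joint's range is limited). The gripper opens to 88 mm and grips with 3 to 60 N. Pads are 20 mm wide; open, the fingers measure 115 mm over their backs; the gripper's body (75 mm by 178 mm) begins 61 mm behind the grasp point.
Start: joints at [1.113, 0.423, 1.63, -0, 1.089, -0.019], TCP at [0.266, 0.566, 0.223] pointing down, gripper open.
Joint ranges: [-3, 3], [-0.9, 2.11], [0.09, 2.58], [-1.31, 4.45], [0.11, 2.69], [-2.54, 2.54]. Speed limits (rad/s): [2.39, 2.39, 3.01, 3.14, 3.14, 3.14].

### API

Orientations are given as a unit quaternion [w, x, y, z].
In Python, from station import move_pose, movel, movej, command_gripper, wait, inverse_kinematics, read_camera, camera_info, MotionError, job_done, get_time, get_joint_pos, get_qvel, get_effort, get_tcp_pos, get_ee_rot, get_ft_force, get_ft_torque, get_grip_width, get_finger_force gives the robot as it stands. Calls block until the motion is done:
- move_pose(position, orientation): joint-space move of the TCP to a pose.
- movel(position, frame=None, v=0.15, until_force=None): straight line of the TCP; frame=None keeps the orientation; v is the mean speed in m/s. With until_force (N) it stops when the force on the tool has changed by that much, and returns True; else False.
- movej(angles): joint-space move.
- command_gripper(opening): opening from 0.0 (shut) to 1.0 (fully open); the grip force is fixed at half the most; returns when the fingers have stopped.
- wait(seconds).
- inverse_kinematics(position, orientation): joint angles nearest the present ones, or None.
- read_camera(name): name is "side" or "top" or "wrist"; returns the picture (420x560x3 uint8, red, green, blue); there is no depth.
- camera_info(name): a dict with "intrinsics" (3x3 intrinsics, pixels), "T" (4x4, takes a point from camera to world coordinates); the wrist camera has in their place "tool_from_camera" (4x4, takes a point from camera to tool coordinates, whose origin is the TCP and whose axes are the flange's). Camera axes: x right, y up, looking along -z (the intrinsics and any distortion apply to the point x, -y, -z); pixel columns grow to the right and rows downward; lengths in m; the calibration is good to about 2 mm. A picture is of the moment at which its call begins: read the wrist's pose just before it. camera_info takes no time and is no camera call.
A pose or a line that the arm cannot do raises MotionError and nothing moves.
- job_done(): hands the job in; it is judged then, once.
Readings, each from a call of its own:
- get_time(): time.
- get_joint_pos(): joint angles.
- get_qvel(): joint speeds.
- get_effort(): joint torques, N m.
- get_tcp_pos(): TCP position.
- get_ee_rot(): TCP orientation.
- get_ft_force(): force on the tool from outside, world axes, zero at the start.
- get_ft_torque(): the same for the moment, N m.
- get_grip_width(): opening from 0.0 (shut) to 1.0 (fully open).
- get_finger_force(): force on a finger pad.
Only numpy, scipy, OpenCV 4.12 (cv2) and the standard library are available. Lean on these libraries where they do the work, as an engineer would, in place of code of your own. Each camera call takes 0.05 s, during which the arm holds its last target. There are 200 camera calls.

### The job

On the grey lay board, slide the oblong brass blocking plate into the corner where the two steel fences meet, so that its long edge lies flush against the long fence and its end against the short fence, ready to be picked up from a known place. Keep it flat on the board, do not lift it, and leave the round and the square brass plates where they are.

Things in the scene. Friction and masses are not known exactly. Their poses are not given: they have to be found in the camera images.
- lay: Fixed grey metal plate 12 mm thick with two steel fences, 14 mm wide, 12 mm above its face, meeting at a right angle. Origin: underside, below the fences' inside corner; z up. Clear face: 250 mm along -x, 310 mm along -y. Long fence (far side): inner face x = 0, all 310 mm. Short fence (robot's left): inner face y = 0, 120 mm long from the corner. Turned up to 15 degrees.
- oblong: The plate to move: brass, 45 mm along its x, 70 mm along its y, 8 mm thick, 0.14 to 0.28 kg, thin border and ornament 1 mm proud on top. Origin: centre of underside; z up. Loose on the lay board, 25 to 75 mm short of each fence, its long way within 17 degrees of the long fence. Home: origin at (-22.5, -35, 12) mm in lay's frame.
- round: Another brass plate that must stay where it is: a disc 44 mm across and 8 mm thick, loose on the lay board near one of its open edges. Origin: centre of its underside.
- square: Another brass plate that must stay where it is: 40 mm square and 8 mm thick, loose on the lay board near one of its open edges. Origin: centre of its underside.

How it is judged:
By the outcome, as a careful person would: the job done as asked, in the order asked, and still so for the second after the job is handed in, with the robot touching nothing.
It also fails if it takes over 40 s, if anything falls off the work surface, if the arm or the gripper's body presses on something with over 40 N, if the wrist force passes 120 N, or if a joint passes its speed limit or range.

## Working session

There is one attempt and no reset: what is moved stays moved. The work goes in short steps, each a Python script; the robot and the scene stay as the last script left them, time stands still between calls to the robot, and variables do not carry over. Pictures are saved under pics/ and viewed, at most 10 in all, crops included, and the job is handed in when it is done.

```bash
mkdir -p pics; python3 - <<'E'
from station import *
import cv2,numpy as np
for n in("top","side"):
    im=read_camera(n); cv2.imwrite(f"pics/{n}0.png",im[:,:,::-1]); c=camera_info(n); print(n,c)
print(camera_info("wrist"),get_ee_rot(),get_time())
E
```

```text
top {'intrinsics': array([[379.10759894,   0.        , 280.5433703 ],
       [  0.        , 379.10759894, 209.4935511 ],
       [  0.        ,   0.        ,   1.        ]]), 'T': array([[-0.0164023 ,  0.99557993, -0.0924747 ,  0.48461356],
       [-0.99952091, -0.01389849,  0.02765488,  0.02935187],
       [ 0.02624738,  0.092884  ,  0.99533092,  0.73572037],
       [ 0.        ,  0.        ,  0.        ,  1.        ]])}
side {'intrinsics': array([[429.39317521,   0.        , 277.5410355 ],
       [  0.        , 429.39317521, 213.12911306],
       [  0.        ,   0.        ,   1.        ]]), 'T': array([[ 0.68104604,  0.59039125, -0.43314486,  0.23922364],
       [-0.73201967,  0.53441874, -0.42254444, -0.25378066],
       [-0.01798581,  0.60484277,  0.79614178,  0.59038923],
       [ 0.        ,  0.        ,  0.        ,  1.        ]])}
{'intrinsics': array([[376.78117618,   0.        , 283.62092675],
       [  0.        , 376.78117618, 205.87936221],
       [  0.        ,   0.        ,   1.        ]]), 'tool_from_camera': array([[-4.99239143e-04,  9.56619022e-01,  2.91341375e-01,
         7.99229349e-02],
       [ 9.99999832e-01,  3.91898772e-04,  4.26788812e-04,
         2.14291287e-04],
       [ 2.94097969e-04,  2.91341539e-01, -9.56619057e-01,
        -1.60506226e-01],
       [ 0.00000000e+00,  0.00000000e+00,  0.00000000e+00,
         1.00000000e+00]])} [-1.66720418e-04  2.17665545e-01  9.76023165e-01 -6.80953802e-04] 0.1
```

View pics/top0.png

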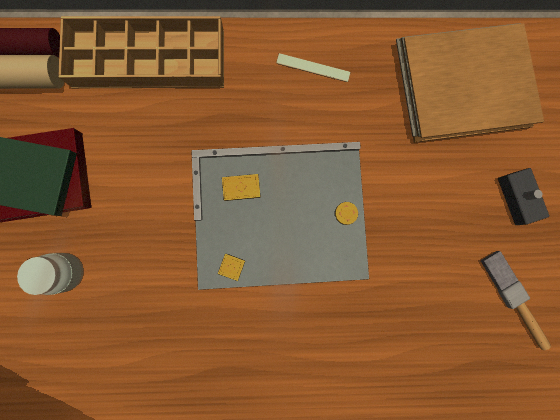

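```bash
python3 - <<'E'
import cv2
im=cv2.imread("pics/top0.png")[135:295,180:380]
cv2.imwrite("pics/crop0.png",cv2.resize(im,(750,600),interpolation=cv2.INTER_CUBIC))
E
cat > h.py <<'E'
from station import *
import numpy as np,cv2
def px(cam,pts,z,T=None):
    c=camera_info(cam);K=c["intrinsics"];T=c["T"] if T is None else T
    p=np.atleast_2d(pts).astype(float);z=np.broadcast_to(z,len(p))
    d=np.c_[(p[:,0]-K[0,2])/K[0,0],-(p[:,1]-K[1,2])/K[1,1],-np.ones(len(p))]@T[:3,:3].T
    return T[:3,3]+d*((z-T[2,3])/d[:,2])[:,None]
E
```

```text
(no output)
```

View pics/crop0.png

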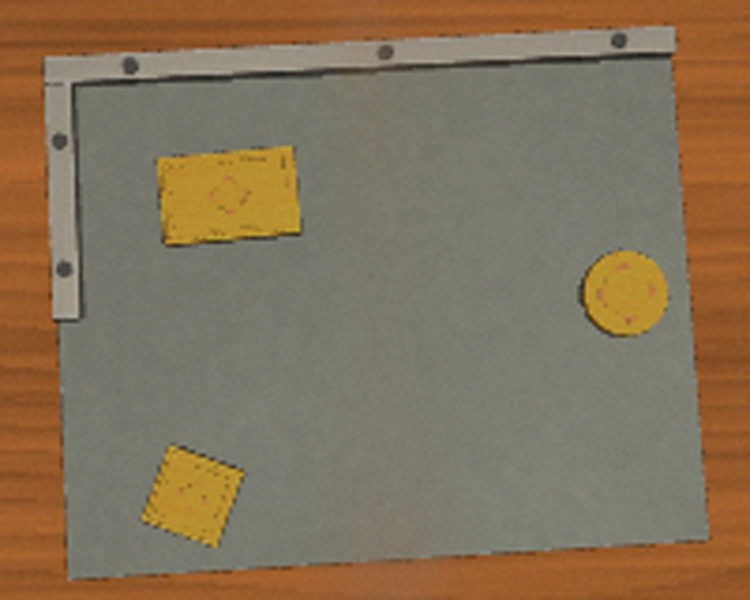

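The crop shows the fence corner at (72,82), the long fence's end at (676,53), and the short fence's end at (79,318). The oblong's corners are (157,158), (292,147), (301,233) and (165,245). The round plate is at (625,293) and the square at (193,497), both clear of the pushing paths.

```bash
cat >> h.py <<'E'
def crop(p): return np.array(p)/3.75+[180,135]
f=px("top",crop([(72,82),(676,53),(79,318)]),.024)
C0=f[0,:2]; u=C0-f[1,:2]; YAW=np.arctan2(u[1],u[0])-np.pi/2   # lay y axis = along long fence to corner
R=np.array([[np.cos(YAW),-np.sin(YAW)],[np.sin(YAW),np.cos(YAW)]])
def toW(p): return C0+R@np.array(p)
def toL(w): return (np.asarray(w)[...,:2]-C0)@R
def quat(yaw):  # tool down, tool x along lay/world x rotated by yaw
    from scipy.spatial.transform import Rotation as Ro
    q=(Ro.from_euler('z',yaw)*Ro.from_quat([1,0,0,0])).as_quat(); return [q[3],q[0],q[1],q[2]]
E
python3 - <<'E'
from h import *
print(f,np.degrees(YAW),np.linalg.norm(f[0]-f[1]),np.linalg.norm(f[0]-f[2]),toL(f))
p=px("top",crop([(157,158),(292,147),(301,233),(165,245)]),.0205)
print(toL(p)*1e3,toL(p).mean(0)*1e3,np.linalg.norm(p-np.roll(p,1,0),axis=1))
d=toL(p[0]+p[3]-p[1]-p[2]+np.r_[C0,0]);d=R.T@(p[0]+p[3]-p[1]-p[2])[:2];print("plate yaw rel lay",np.degrees(np.arctan2(-d[0],d[1])))
print(toL(px("top",crop([(625,293),(193,497)]),.02))*1e3)
for l in[(-.09,-.08),(-.02,-.15)]:
    w=toW(l)
    for k in(0,np.pi):print(w,inverse_kinematics([*w,.03],quat(YAW+k)))
E
```

```text
[[ 0.65331001  0.16252246  0.024     ]
 [ 0.66530478 -0.14587984  0.024     ]
 [ 0.53344963  0.1586387   0.024     ]] 2.2272964383795375 0.30863546302140815 0.11992328714459431 [[ 0.00000000e+00  0.00000000e+00]
 [-2.41871105e-17 -3.08635463e-01]
 [-1.19920767e-01  7.77418307e-04]]
[[ -40.46972421  -40.83573038]
 [ -38.26489697 -109.44761434]
 [ -82.55106742 -111.79989629]
 [ -85.08252852  -43.03249109]] [-61.59205428 -76.27893302] [0.04466686 0.0686473  0.0443486  0.06881398]
plate yaw rel lay 1.9745472185307833
[[-121.67022921 -274.33912066]
 [-211.71624389  -51.59406022]]
[0.56648711 0.07908515] [ 1.17903358e-01  6.28992726e-01  1.84213700e+00 -4.44089210e-16
  6.70462930e-01  1.64982603e+00]
[0.56648711 0.07908515] [ 1.17903358e-01  6.28992726e-01  1.84213700e+00 -4.44089210e-16
  6.70462930e-01 -1.49176663e+00]
[0.6391547 0.0118585] [-6.49256593e-05  6.96280948e-01  1.68502524e+00 -4.44089210e-16
  7.60286463e-01  1.53185774e+00]
[0.6391547 0.0118585] [-6.49256593e-05  6.96280948e-01  1.68502524e+00 -4.44089210e-16
  7.60286463e-01 -1.60973491e+00]
```

Sizes, the right angle and the reach all check out (308.6 against 310 mm, and 44.5 × 68.7 against 45 × 70 mm). I'll push with both fingertips towards the long fence first.

```bash
cat >> h.py <<'E'
Q=quat(YAW+np.pi)
def go(x,y,z,**k):
    r=movel([*toW((x,y)),z],v=k.pop('v',.15),**k); t=get_tcp_pos()
    print(r,np.round(toL(t)*1e3,1),round(t[2]*1e3,1),np.round(get_ft_force(),1),round(get_time(),2)); return r
E
python3 - <<'E'
from h import *
command_gripper(.25)
move_pose([*toW((-.112,-.077)),.09],Q)
go(-.112,-.077,.04)
go(-.112,-.077,.015,v=.05,until_force=6)
go(-.075,-.077,.015,v=.06,until_force=15)
go(-.045,-.077,.015,v=.03,until_force=10)
cv2.imwrite("pics/w1.png",read_camera("wrist")[:,:,::-1])
E
```

```text
False [-112.1  -76.6] 39.9 [0.2 0.1 0.7] 3.75
False [-112.1  -77. ] 14.8 [ 0.9 -0.4  0.1] 4.4
False [-75.1 -77. ] 14.9 [ 0.6  0.  -0. ] 5.17
True [-55.7 -77.1] 14.4 [0.3 0.1 0.1] 5.86
```

View pics/w1.png

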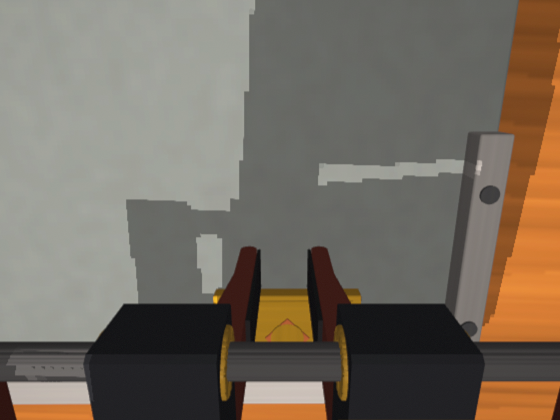

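The wrist view shows the oblong's near edge at row ~293, against the fingertips and ahead of the long fence. The push stopped at -55.7 mm, about the expected contact with the fence. Next I back off and push the end towards the short fence with the fingers shut.

```bash
python3 - <<'E'
from h import *
go(-.075,-.077,.015,v=.08)
go(-.075,-.077,.06)
command_gripper(0)
go(-.0225,-.145,.06,v=.2)
go(-.0225,-.145,.015,v=.08,until_force=6)
go(-.0225,-.095,.015,v=.06,until_force=15)
go(-.0225,-.070,.015,v=.03,until_force=10)
cv2.imwrite("pics/s.png",read_camera("top")[:,:,::-1])
go(-.0225,-.1,.015,v=.1)
go(-.0225,-.1,.06)
command_gripper(.25)
go(-.085,-.035,.06,v=.2)
cv2.imwrite("pics/s.png",read_camera("side")[:,:,::-1])
im=read_camera("top")[:,:,::-1]
cv2.imwrite("pics/t2.png",cv2.resize(im[135:295,180:380],(750,600),interpolation=cv2.INTER_CUBIC))
E
```

```text
False [-75.1 -77. ] 15.1 [-0.3  0.5 -0.9] 6.28
False [-74.4 -77. ] 60.4 [-0.5  0.2  0.3] 6.73
False [ -23.3 -144.9] 59.6 [-0.1  0.3 -0.7] 7.83
False [ -22.4 -145. ] 14.8 [-1.3  0.3 -0.2] 8.55
False [-22.6 -94.9] 14.9 [-0.7 -0.6 -0.4] 9.53
True [-22.7 -76.9] 14.8 [ 0.2 -3.5  2.4] 10.16
False [ -22.6 -100.9] 14.9 [ 0.5 -0.4 -0.1] 10.58
False [-22.3 -99.8] 60.3 [ 0.1  0.8 -0.5] 11.03
False [-84.1 -34.9] 60.4 [-0.  -0.2 -0.6] 12.18
```

View pics/s.png

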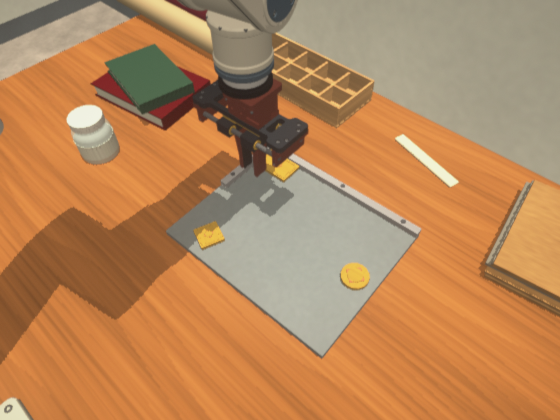

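The side view shows the oblong at about (283,168) in the corner, partly hidden. The square (209,235) and round (355,275) have not moved. I'll repeat both pushes to square it up, then clear the view.

```bash
python3 - <<'E'
from h import *
go(-.085,-.035,.015,v=.08,until_force=6)
go(-.042,-.035,.015,v=.03,until_force=10)
go(-.085,-.035,.015,v=.1)
go(-.085,-.035,.06)
command_gripper(0)
go(-.0225,-.1,.06,v=.2)
go(-.0225,-.1,.015,v=.08,until_force=6)
go(-.0225,-.066,.015,v=.03,until_force=10)
go(-.0225,-.1,.015,v=.1)
go(-.0225,-.1,.1)
go(-.16,-.16,.2,v=.25)
cv2.imwrite("pics/full.png",read_camera("side")[:,:,::-1])
# wrist view from above, standing back from the corner
T=camera_info("wrist")["tool_from_camera"]
move_pose([*(toW((-.03,-.03))),.17],Q)
from scipy.spatial.transform import Rotation as Ro
q=get_ee_rot();p=get_tcp_pos();im=read_camera("wrist")
M=np.eye(4);M[:3,:3]=Ro.from_quat([*q[1:],q[0]]).as_matrix();M[:3,3]=p;np.save("Tw.npy",M@T)
cv2.imwrite("pics/w2.png",im[:,:,::-1]);print(get_time())
E
```

```text
False [-85. -35.] 14.8 [0.8 0.6 0.8] 13.0
True [-55.8 -35.1] 14.4 [-0.2 -0.8 -0. ] 13.97
False [-84.7 -34.9] 15.1 [0.2 0.1 0.3] 14.41
False [-84.3 -34.9] 60.4 [-0.1  0.3  0.5] 14.86
False [ -23.4 -100. ] 59.6 [-0.1  0.1  0.4] 15.97
True [-24.2 -99.8] 12.4 [-0.4  1.3  5.5] 16.6
True [-23.7 -77. ] 13.5 [ 0.1 -2.7  3.1] 17.38
False [ -22.6 -100.9] 14.9 [-0.8  0.2  1.1] 17.75
False [-23.  -99.9] 99.5 [-0.8 -0.1  0.2] 18.47
False [-159.5 -159.8] 199.4 [ 0.6  0.3 -0.1] 19.34
20.2083
```

View pics/w2.png

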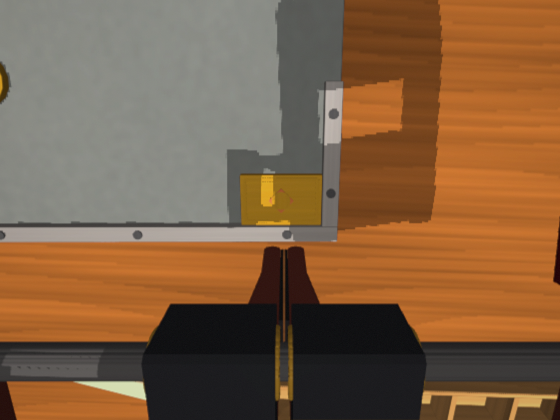

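The wrist view shows the oblong spanning (241–322, 175–225) in the corner, apparently touching both fences. I'll enlarge it and check the other plates.

```bash
python3 - <<'E'
import cv2
im=cv2.imread("pics/w2.png")[165:245,230:345]
cv2.imwrite("pics/w2c.png",cv2.resize(im,(805*99//100,554),interpolation=cv2.INTER_CUBIC))
E
```

```text
(no output)
```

View pics/w2c.png

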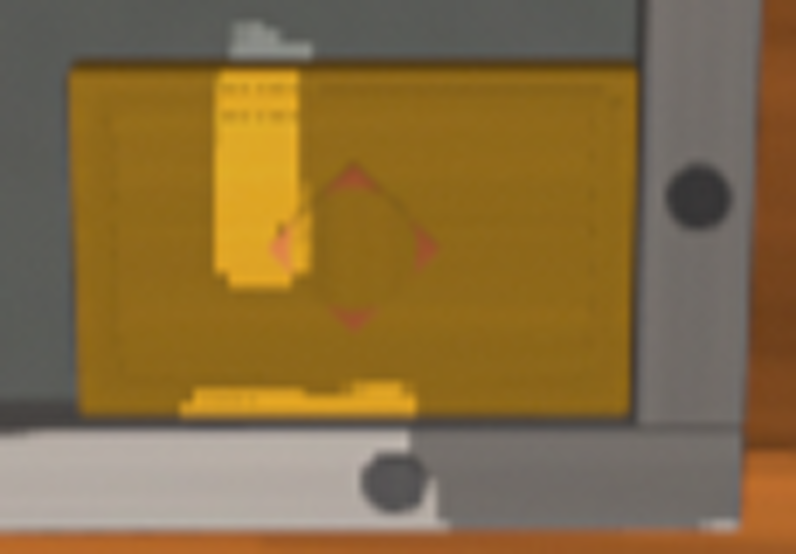

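View pics/full.png

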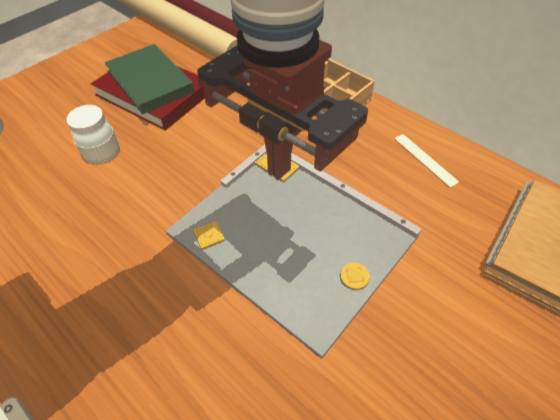

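The enlarged crop shows the end flush with the short fence (col ~635). The long edge is flush with the long fence (row ~418), where only the top of the fence's face is visible. The side view shows the square (209,235) and round (355,275) unmoved, and the robot is clear of everything.

```bash
python3 -c "
from station import *
print(job_done(),get_time())"
```

```text
the job is handed in; nothing more can be done
the job is handed in; nothing more can be done
```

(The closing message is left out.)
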